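# Tap the cactus pot to the middle of its turntable

## Task

The little cactus pot stands off-centre on its turntable and would swing out when the turntable is turned. With light taps or nudges of the fingertips against the pot's side, centre it on the turntable to within about half a centimetre and leave it standing upright there, without tipping it, pinching it, lifting it or touching the cactus itself. Leave the other things on the desk where they are.

Things in the scene. Friction and masses are not known exactly. Their poses are not given: they have to be found in the camera images.
- cactus_pot: Sage-green pot with cactus, 0.16 to 0.31 kg. Origin: centre of the foot's underside; z is its axis; round. Foot 32 mm across; widest at the belly, 72 mm across from 14 to 24 mm up; rim 61 mm across, 50 mm up. Starts 18 to 28 mm off-centre, any direction. Slides upright under a slow push of 0.8 to 2.2 N at the belly, stops with it; a fast knock (0.2 m/s) rocks it on its foot and can tip it.
- cactus: Dark green ball cactus, diameter 48 mm with its ribs, with a pink flower on top, fixed in the pot. Its frame is the pot's own frame; the top of the flower is 76 mm above that origin. Not to be touched.
- platter_centre (a point): Centre of the upper face of the turntable's platter, 22 mm above the desk. The platter is a flat white plastic disc without a lip, 100 mm across, 8 mm thick, with two thin grey rings (64 and 92 mm across) about its centre. It turns about the vertical here with slight drag (0.01 N m); its grey foot below, 84 mm across, is fixed.
- tumbler: Stainless steel tumbler with a closed black screw lid, diameter 74 mm, 165 mm tall, origin at the centre of its underside. A bystander.
- keycap_tray: Orange keycap tray, 84 x 120 x 20 mm with twelve compartments, ten with a keycap, origin at the centre of its underside. A bystander.
- webcam: Matte black webcam folded down on its small hinged foot, about 40 x 94 mm and 35 mm tall, origin on the desk under its middle. A bystander.
- pen_cup: Cork pen cup with four pens, diameter 72 mm, the pens up to 142 mm tall, origin at the centre of its underside. A bystander.
- mouse: Grey computer mouse, 100 x 58 x 35 mm, beside the keyboard at the far edge of the desk, origin at the centre of its underside. A bystander.
There are look-alikes about, which are no part of the job. Leave any purple or red look-alike of the cactus_pot alone.

How it is judged:
By the outcome, as a careful person would: the job done as asked, in the order asked, and still so for the second after the job is handed in, with the robot touching nothing.
It also fails if it takes over 51 s, if anything falls off the work surface, if the arm or the gripper's body presses on something with over 40 N, if the wrist force passes 120 N, or if a joint passes its speed limit or range.

## Robot

A 7-joint arm with a two-finger parallel gripper is mounted at the origin on the work surface. World frame = base frame: x ahead of the robot, y to its left, z up, the work surface at z = 0. Lengths are in m, angles in rad, forces in N, time in s.
With the tool pointing down it reaches from about 0.425 to 0.875 m from the base axis. Payload 9.9 kg.
Tool frame: the origin (TCP) lies at the very end of the fingers, on their centre line; the grasp point (between the pads) lies 19 mm behind it (hold_point_z is the distance from the TCP to the grasp point, in m); z points along the fingers, x is the direction in which the jaws open and shut, and the axes are right-handed (so a half turn about z gives the same grasp; the last joint's range is limited). The gripper opens to 85 mm and grips with 20 to 120 N. Pads are 22 mm wide; open, the fingers measure 114 mm over their backs; the gripper's body (76 mm by 85 mm) begins 54 mm behind the grasp point. The pads swing forward as they close: fully open they stand 13 mm farther back than shut.
Start: joints at [1.198, 0.576, 0.025, 1.437, -0.015, 1.129, -0.057], TCP at [0.192, -0.647, 0.203] pointing down, gripper open.
Joint ranges: [-2.76, 2.76], [-0.34, 2.15], [-1.52, 1.57], [0.19, 2.46], [-1.09, 4.23], [0.17, 1.99], [-2.82, 2.82]. Speed limits (rad/s): [2.22, 2.22, 3.01, 3.01, 3.14, 3.14, 3.14].

## Interface

Orientations are given as [roll, pitch, yaw] about the fixed x, y, z axes, in that order (R = Rz(yaw) Ry(pitch) Rx(roll)).
In Python, from cell import * gives the robot as it stands. The module is installed in compiled form; this text tells all that it offers.
- The arm moves only by the shell command python3 -m crank 'ROWS' [FORCE]. ROWS is a JSON object of lists of equal length, an entry for each row: "jaw": the opening, from 0 (shut) to 1 (fully open); "offset": the shift along the tool's x, y, z in units of 25 mm (1.0 is 25 mm), a list of three; "dr": the turn, a rotation vector about the tool's x, y, z in degrees, a list of three. A call has 1 to 10 rows; each row is the pose to reach, as a shift and turn from the pose commanded when the call began, along the tool's axes at that moment; what a row does not reach only later rows make up. A row lasts 1/8 s, in which the tool goes at most 62.5 mm and 10.7 degrees, less where a joint would pass 70% of its speed; a pose out of reach is approached as far as the arm can. A call with a gripper value outside its range is refused whole. The fingers move at their own pace and stop on an object; FORCE is the grip in N (left out, the last holds). Time passes only in rows, so rows that repeat a pose let the fingers close. It gives the time, the measured TCP pose, the force and the opening at its end, in the units of the state.
- read_state(): the state, without advancing time (a new reading comes with each control period).
- snapshot(name): name is "side" or "top" or "wrist"; returns a dict with "frame" (384x512x3 uint8, red, green, blue), "range_z" (384x512 float32, m along the optical axis (not along the pixel's ray), 0 where there is no reading), "K" (3x3 intrinsics, pixels), "view" (4x4, takes a point from world to camera coordinates); the wrist camera has in their place "hand_eye" (4x4, takes a point from camera to tool coordinates, whose origin is the TCP and whose axes are the tool frame's). Camera axes: x right, y up, looking along -z (the intrinsics and any distortion apply to the point x, -y, -z); pixel columns grow to the right and rows downward; lengths in m; the calibration is good to about 2 mm. A picture is of the moment at which its call begins: read the wrist's pose just before it.
- finish_job(): hands the job in, once; it reports no verdict.
The state is a dict: "time_s": time; "joints": joint angles; "qvel": joint speeds; "joint_efforts": joint torques, N m; "position": TCP position; "tool_rot": TCP orientation; "contact_force": force on the tool from outside, world axes, zero at the start; "moment": the same for the moment, N m; "grip_width": finger opening in m.
Only numpy, scipy, OpenCV 4.12 (cv2) and the standard library are available. Lean on these libraries where they do the work, as an engineer would, in place of code of your own. Each camera call takes 0.05 s, during which the arm holds its last target.

## Working session

There is one attempt and no reset: what is moved stays moved. The work goes in short steps, Python scripts to look and compute and a shell command to move; the robot and the scene stay as the last step left them, time stands still between calls to the robot, and variables do not carry over. Pictures are saved under pics/ and viewed, and the job is handed in when it is done.

```bash
mkdir -p pics; cat > h.py <<'E'
from cell import *
import numpy as np, cv2
def save(name,img,s=1):
    im=cv2.cvtColor(img,cv2.COLOR_RGB2BGR)
    if s!=1: im=cv2.resize(im,None,fx=s,fy=s,interpolation=cv2.INTER_CUBIC)
    cv2.imwrite('pics/'+name+'.png',im)
def cloud(d):
    K=d['K'];z=d['range_z'];v,u=np.mgrid[:z.shape[0],:z.shape[1]]
    x=(u-K[0,2])/K[0,0]*z;y=(v-K[1,2])/K[1,1]*z
    P=np.stack([x,-y,-z,np.ones_like(z)],-1)
    return (P@np.linalg.inv(d['view']).T)[...,:3]
E
python3 - <<'E'
from h import *
print({k:np.round(v,4).tolist() for k,v in read_state().items()})
for n in('top','side'):
    d=snapshot(n); print(n,{k:(v.shape if hasattr(v,'shape') else v) for k,v in d.items()},d['K'])
    save(n+'0',d['frame']); np.savez(n+'0.npz',**d)
E
```

```text
{'time_s': 0.0, 'joints': [1.1982, 0.5765, 0.0249, 1.4379, -0.015, 1.129, -0.0565], 'qvel': [0.0011, -0.0006, -0.0015, -0.0006, -0.0013, -0.0003, -0.0], 'joint_efforts': [0.0009, -76.5771, 2.251, -28.5978, 0.0154, 0.0129, 0.0001], 'position': [0.1921, -0.6466, 0.2024], 'tool_rot': [3.1415, 0.0017, -1.282], 'contact_force': [0.0432, -0.5133, 0.1322], 'moment': [-0.0457, -0.0026, -0.0806], 'grip_width': 0.0854}
top {'frame': (384, 512, 3), 'range_z': (384, 512), 'K': (3, 3), 'view': (4, 4)} [[449.4545286    0.         254.35942525]
 [  0.         449.4545286  199.60726699]
 [  0.           0.           1.        ]]
side {'frame': (384, 512, 3), 'range_z': (384, 512), 'K': (3, 3), 'view': (4, 4)} [[368.7792224    0.         255.97493322]
 [  0.         368.7792224  194.09115031]
 [  0.           0.           1.        ]]
```

View pics/top0.png

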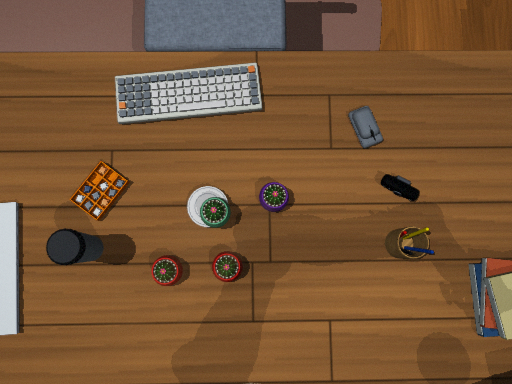

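View pics/side0.png

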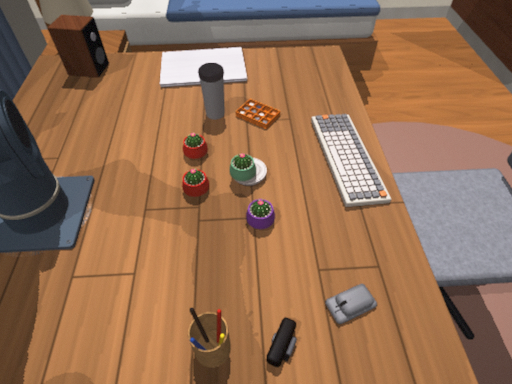

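The top view shows the sage-green pot at about (214,211), standing on the white platter at about (208,207). The look-alikes are one purple pot at (274,197) and red pots at (166,270) and (227,267). Only the green one on the turntable fits, and I'll confirm it in a crop while measuring.

```bash
cat > m.py <<'E'
from h import *
from scipy.optimize import least_squares
def fitc(p,r=None):
    if r is None:
        f=lambda q:np.hypot(p[:,0]-q[0],p[:,1]-q[1])-q[2]; x0=[*p.mean(0)[:2],.04]
    else:
        f=lambda q:np.hypot(p[:,0]-q[0],p[:,1]-q[1])-r; x0=p.mean(0)[:2]
    s=least_squares(f,x0,loss='soft_l1',f_scale=.001); return s.x, np.sqrt(np.mean(s.fun**2)) if r else s.cost
def outer(p,c,n=72,side=95):
    a=np.arctan2(p[:,1]-c[1],p[:,0]-c[0]);r=np.hypot(p[:,0]-c[0],p[:,1]-c[1]);o=[]
    for k in range(n):
        m=np.abs((a-(-np.pi+(k+.5)*2*np.pi/n)))<np.pi/n
        if m.sum()>3:o.append(p[m][np.argsort(r[m])[-2]])
    return np.array(o)
E
python3 - <<'E'
from m import *
for n in('top','side'):
    d=dict(np.load(n+'0.npz'));P=cloud(d);c=d['frame'].astype(int)
    V=np.linalg.inv(d['view']);print(n,'cam',V[:3,3].round(3))
    hsv=cv2.cvtColor(d['frame'],cv2.COLOR_RGB2HSV)
    for lab,(u,v) in (dict(green=(214,211),purple=(274,197),red1=(166,270),red2=(227,267),desk=(240,230),tumbler=(66,247),plat=(195,200)) if n=='top' else dict(green=(241,172),plat=(262,172),desk=(260,140))).items():
        print(lab,P[v,u].round(4),hsv[v,u],d['range_z'][v,u])
d=dict(np.load('top0.npz'));save('crop0',d['frame'][165:295,140:310],4)
E
```

```text
top cam [0.42  0.008 1.101]
green [0.524  0.0772 0.0951] [170 163 206] 1.0087087
purple [ 0.5577 -0.0601  0.0673] [ 43 128  72] 1.0434505
red1 [0.394  0.1874 0.0705] [ 25 133  48] 1.0143352
red2 [0.3987 0.0498 0.0735] [174 133 177] 1.0149108
desk [ 0.4863  0.0204 -0.0011] [ 15 167 113] 1.1005918
tumbler [0.4463 0.3768 0.1633] [99 39 46] 0.9249822
plat [0.559  0.1281 0.0204] [100   4 205] 1.0861793
side cam [ 0.522 -0.611  0.758]
green [0.525  0.049  0.0644] [64 70 98] 0.9546135
plat [0.5828 0.0867 0.021 ] [  4   8 246] 1.0143539
desk [0.5882 0.2415 0.    ] [ 13 140 178] 1.1301482
```

View pics/crop0.png

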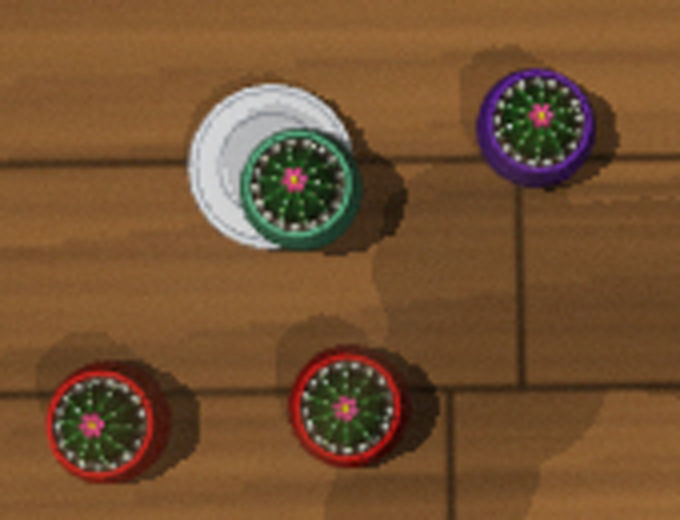

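The crop confirms the sage-green pot at crop (298,190), overhanging the white platter at crop (270,165). The other three pots are purple or red and stand off the platter. Next I'll fit both centres.

```bash
cat >> m.py <<'E'
def measure(d,verbose=True):
    P=cloud(d);hsv=cv2.cvtColor(d['frame'],cv2.COLOR_RGB2HSV)
    near=np.hypot(P[...,0]-.53,P[...,1]-.085)<.09
    z=P[...,2]
    dz=P[near&(np.abs(z)<.006)][:,2]; off=np.median(dz)
    plat=near&(hsv[...,1]<45)&(hsv[...,2]>110)&(np.abs(z-off-.022)<.005)
    q=P[plat]; 
    # outer edge only (not bordering pot)
    c0=np.array([.53,.085])
    for _ in range(4):
        o=outer(q,c0); r=np.hypot(*(o[:,:2]-c0).T); o=o[r>.045]
        c0,rm=fitc(o,.0495)
    rim=near&(hsv[...,0]>50)&(hsv[...,0]<95)&(hsv[...,1]>70)&(z-off>.067)&(z-off<.077)
    g=P[rim]; cg=g[:,:2].mean(0)
    for _ in range(3):
        og=outer(g,cg,36); cg,rg=fitc(og,.0305)
    up=near&(z-off>.032); 
    if verbose: print('desk off',off.round(4),'plat',c0.round(4),len(o),rm.round(5),'pot rim',cg.round(4),len(og),rg.round(5),'free r',fitc(og)[0].round(4),'vec',(1000*(c0-cg)).round(1))
    return c0,cg
E
python3 - <<'E'
from m import *
for n in('top','side'):
    measure(dict(np.load(n+'0.npz')))
E
```

```text
desk off 0.0003 plat [0.5426 0.096 ] 46 0.00176 pot rim [0.5276 0.0788] 16 0.00106 free r [0.5274 0.0788 0.0296] vec [15.  17.2]
desk off -0.0016 plat [0.5404 0.0965] 26 0.00156 pot rim [0.5097 0.0557] 2 0.02372 free r [0.5097 0.0557 0.0068] vec [30.7 40.8]
```

```bash
cat >> m.py <<'E'
def proj(d,X):
    c=np.c_[X,np.ones(len(X))]@d['view'].T; K=d['K']
    return np.c_[K[0,0]*c[:,0]/-c[:,2]+K[0,2], K[1,1]*-c[:,1]/-c[:,2]+K[1,2]]
T=np.linspace(0,2*np.pi,120,endpoint=False)
def ring(c,r,z): return np.c_[c[0]+r*np.cos(T),c[1]+r*np.sin(T),np.full(T.size,z)]
def hullpot(d,c,z0=.022):
    X=np.vstack([ring(c,.016,z0),ring(c,.036,z0+.014),ring(c,.036,z0+.024),ring(c,.0305,z0+.05),ring(c,.024,z0+.055)])
    return cv2.convexHull(proj(d,X).astype(np.float32))
def hullplat(d,c): return cv2.convexHull(proj(d,np.vstack([ring(c,.05,.022),ring(c,.05,.014)])).astype(np.float32))
def contourpts(mask):
    cs,_=cv2.findContours(mask.astype(np.uint8),cv2.RETR_EXTERNAL,cv2.CHAIN_APPROX_NONE)
    return max(cs,key=cv2.contourArea)[:,0].astype(np.float32)
def fith(d,pts,hull,c0):
    # contour pixel centres lie ~0.5 px inside
    def f(c):
        h=hull(d,c); return np.array([cv2.pointPolygonTest(h,(float(a),float(b)),True) for a,b in pts])-.5
    s=least_squares(f,c0,loss='soft_l1',f_scale=.4,diff_step=1e-3); return s.x,np.sqrt(np.mean(np.clip(s.fun,-2,2)**2))
def measure2(d,tag=None,g0=(.5276,.0788),p0=(.5426,.096)):
    f=d['frame'];hsv=cv2.cvtColor(f,cv2.COLOR_RGB2HSV);H,S,V=[hsv[...,i].astype(int) for i in range(3)]
    roi=np.zeros(H.shape,np.uint8)
    cv2.fillConvexPoly(roi,cv2.convexHull(np.vstack([hullplat(d,p0)[:,0],hullpot(d,g0)[:,0]])).astype(int),1)
    roi=cv2.dilate(roi,np.ones((9,9)))>0
    wood=(H>=5)&(H<=25)&(S>80)
    green=roi&(H>45)&(H<95)&(S>60)
    green=cv2.morphologyEx(green.astype(np.uint8),cv2.MORPH_OPEN,np.ones((2,2)))
    gp=contourpts(green)
    pot=np.zeros(H.shape,np.uint8);cv2.drawContours(pot,[cv2.convexHull(gp.astype(int))],-1,1,-1)
    white=roi&(S<50)&(V>90)
    allm=cv2.morphologyEx(((white|(pot>0))).astype(np.uint8),cv2.MORPH_OPEN,np.ones((3,3)))
    pp=contourpts(allm)
    dist=cv2.distanceTransform(1-cv2.dilate(pot,np.ones((3,3))),cv2.DIST_L2,3)
    pp=np.array([p for p in pp if dist[int(p[1]),int(p[0])]>1.5])
    g,rg=fith(d,gp,hullpot,g0); p,rp=fith(d,pp,hullplat,p0)
    print(tag,'pot',g.round(4),rg.round(2),len(gp),'plat',p.round(4),rp.round(2),len(pp),'vec mm',(1000*(p-g)).round(1),(1000*np.hypot(*(p-g))).round(1))
    if tag:
        b=cv2.resize(f,None,fx=4,fy=4,interpolation=cv2.INTER_NEAREST)
        for h,c in((hullpot(d,g),(255,0,0)),(hullplat(d,p),(0,0,255))):
            cv2.polylines(b,[np.round(h*4+1.5).astype(int)],True,c,1)
        u,v=(proj(d,np.array([[*p,.03]]))[0]*4).astype(int)
        save(tag,b[max(0,v-200):v+200,max(0,u-250):u+250])
    return g,p
E
python3 - <<'E'
from m import *
for n in('top','side'):
    measure2(dict(np.load(n+'0.npz')),'fit_'+n)
a=cv2.imread('pics/fit_top.png');b=cv2.imread('pics/fit_side.png');cv2.imwrite('pics/fit0.png',cv2.resize(np.hstack([a,b]),None,fx=.8,fy=.8))
E
```

```text
fit_top pot [0.5251 0.0768] 0.4 83 plat [0.5439 0.098 ] 0.29 74 vec mm [18.8 21.2] 28.4
fit_side pot [0.5286 0.0832] 1.49 80 plat [0.5447 0.0982] 0.64 54 vec mm [16.1 15. ] 22.0
```

View pics/fit0.png

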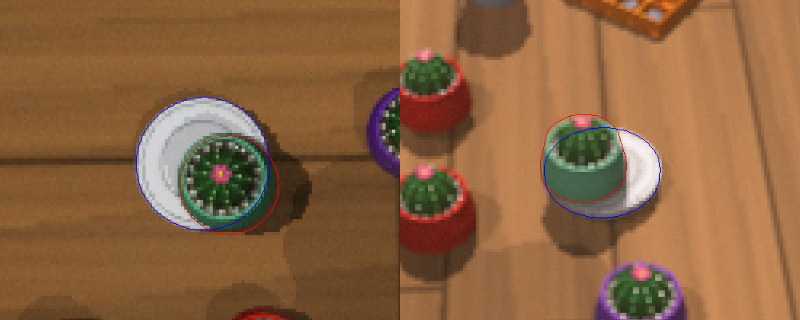

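```bash
python3 - <<'E'
import re
s=open('m.py').read()
s=s.replace("ring(c,.0305,z0+.05),ring(c,.024,z0+.055)","ring(c,.0305,z0+.05),ring(c,.023,z0+.057),ring(c,.017,z0+.066)")
open('m.py','w').write(s)
E
python3 - <<'E'
from m import *
for n in('top','side'):
    d=dict(np.load(n+'0.npz'));g,p=measure2(d,'fitb_'+n)
    b=cv2.resize(d['frame'],None,fx=8,fy=8,interpolation=cv2.INTER_NEAREST)
    for c,r,z,col in((g,.036,.046,(255,0,0)),(g,.0305,.072,(255,255,0)),(g,.016,.022,(0,255,255)),(p,.05,.022,(0,0,255)),(p,.032,.022,(0,0,255))):
        cv2.polylines(b,[np.round(proj(d,ring(c,r,z))*8+3.5).astype(int)],True,col,1)
    u,v=(proj(d,np.array([[*p,.03]]))[0]*8).astype(int)
    save('big_'+n,b[v-230:v+230,u-200:u+200])
a=cv2.imread('pics/big_top.png');b=cv2.imread('pics/big_side.png');cv2.imwrite('pics/fit1.png',np.hstack([a,b]))
E
```

```text
fitb_top pot [0.5251 0.0768] 0.4 83 plat [0.5439 0.098 ] 0.29 74 vec mm [18.8 21.2] 28.4
fitb_side pot [0.5286 0.0832] 1.49 80 plat [0.5447 0.0982] 0.64 54 vec mm [16.1 15. ] 22.0
```

View pics/fit1.png

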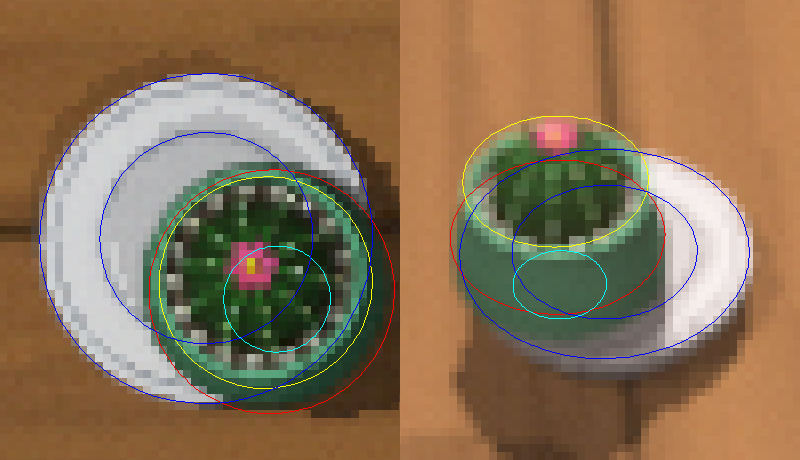

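```bash
python3 - <<'E'
from m import *
rows=[]
for n,(u0,v0) in dict(top=(190,180),side=(225,148)).items():
    d=dict(np.load(n+'0.npz'));hsv=cv2.cvtColor(d['frame'],cv2.COLOR_RGB2HSV)
    c=hsv[v0:v0+50,u0:u0+50]
    f=d['frame'][v0:v0+50,u0:u0+50].astype(int)
    t=[c[...,i] for i in range(3)]+[np.clip(128+(f[...,1]-f[...,0])*3,0,255).astype(np.uint8)]
    rows.append(np.hstack(t))
cv2.imwrite('pics/ch.png',cv2.resize(np.vstack(rows),None,fx=4,fy=4,interpolation=cv2.INTER_NEAREST))
E
```

```text
(no output)
```

View pics/ch.png

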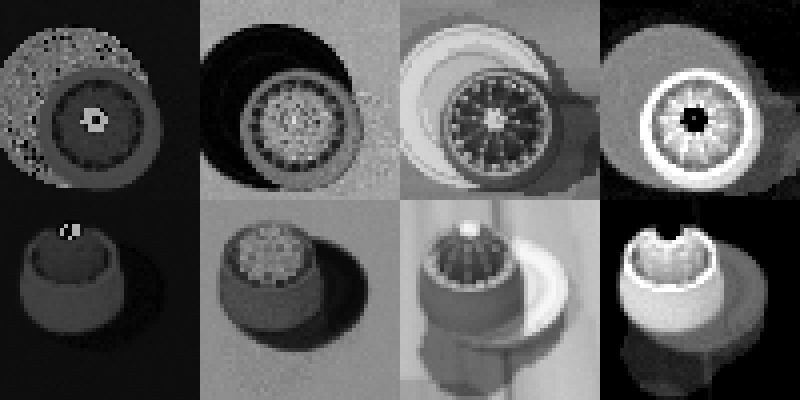

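```bash
python3 - <<'E'
s=open('m.py').read()
s=s.replace("green=roi&(H>45)&(H<95)&(S>60)","fi=f.astype(int);green=roi&(fi[...,1]-fi[...,0]>10)&(H>45)&(H<95)&(S>45)")
s=s.replace("np.ones((9,9))","np.ones((15,15))").replace("MORPH_OPEN,np.ones((2,2))","MORPH_OPEN,np.ones((3,3))")
s=s.replace("g,rg=fith(d,gp,hullpot,g0)","gp=contourpts(pot); g,rg=fith(d,gp,hullpot,g0)")
s=s.replace("diff_step=1e-3","diff_step=5e-3")
open('m.py','w').write(s)
E
cat > mm.py <<'E'
from m import *
def both(ds,tag,**k):
    o=[]
    for n,d in ds.items():
        g,p=measure2(d,None,**k)
        b=cv2.resize(d['frame'],None,fx=8,fy=8,interpolation=cv2.INTER_NEAREST)
        for c,r,z,col in((g,.036,.046,(255,0,0)),(g,.0305,.072,(255,255,0)),(g,.016,.022,(0,255,255)),(p,.05,.022,(0,0,255)),(p,.032,.022,(0,0,255))):
            cv2.polylines(b,[np.round(proj(d,ring(c,r,z))*8+3.5).astype(int)],True,col,1)
        u,v=(proj(d,np.array([[*p,.03]]))[0]*8).astype(int)
        o.append(b[v-230:v+230,u-200:u+200])
    save(tag,np.hstack(o))
E
python3 -c "
from mm import *
both({n:dict(np.load(n+'0.npz')) for n in('top','side')},'fit2')"
```

```text
None pot [0.5264 0.079 ] 1.05 82 plat [0.5432 0.0981] 0.99 95 vec mm [16.8 19.1] 25.5
None pot [0.5288 0.0806] 1.26 64 plat [0.5448 0.0983] 0.59 53 vec mm [16.  17.7] 23.8
```

View pics/fit2.png

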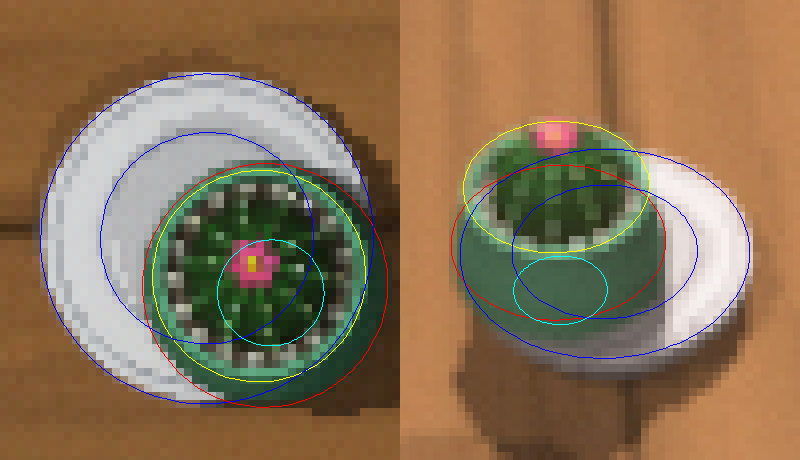

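Both fits agree: the pot has to move about (+16,+18.5) mm, roughly 24.5 mm in all. I'll cradle it between two part-open fingertips with the tool tilted back, and push slowly along that line. The next step works out the moves.

```bash
cat > t.py <<'E'
from h import *
from scipy.spatial.transform import Rotation as Ro
def goal(yaw,tilt):  # tilt>0: body leans toward tool +y
    return Ro.from_euler('xyz',[np.pi,0,yaw])*Ro.from_rotvec([np.deg2rad(tilt),0,0])
def togo(p,Rg,s=None):
    s=s or read_state();R=Ro.from_euler('xyz',s['tool_rot'])
    off=R.inv().apply(np.array(p)-s['position'])/.025
    dr=np.rad2deg((R.inv()*Rg).as_rotvec())
    print('offset',off.round(3),'dr',dr.round(2),'len mm',(25*np.linalg.norm(off)).round(1)); return off
E
python3 - <<'E'
from t import *
R=goal(-.709,15)
print('z axis',R.as_matrix()[:,2].round(2),'y',R.as_matrix()[:,1].round(2))
togo([.45,-.2,.25],goal(-.709,0))
print(snapshot('wrist')['hand_eye'].round(3))
E
```

```text
z axis [ 0.17  0.2  -0.97] y [-0.63 -0.73 -0.26]
offset [-14.189 -14.976  -1.879] dr [-2.000e-02  9.000e-02 -3.283e+01] len mm 517.9
[[ 1.    -0.001 -0.     0.002]
 [-0.001 -0.96  -0.28  -0.071]
 [-0.     0.28  -0.96  -0.172]
 [ 0.     0.     0.     1.   ]]
```

```bash
python3 -m crank '{"jaw":[0.5,0.5,0.5,0.5,0.5,0.5,0.5,0.5,0.5,0.5],"offset":[[-1.4,-1.5,-1],[-3.5,-3.7,-1.9],[-5.4,-5.7,-1.9],[-7.2,-7.5,-1.9],[-9,-9.4,-1.9],[-10.8,-11.3,-1.9],[-12.6,-13.1,-1.9],[-14.2,-15,-1.9],[-14.2,-15,-1.9],[-14.2,-15,-1.9]],"dr":[[0,0,-4],[0,0,-8],[0,0,-12],[0,0,-16],[0,0,-20],[0,0,-24],[0,0,-28],[0,0,-33],[0,0,-33],[0,0,-33]]}' 20
python3 - <<'E'
from t import *
s=read_state();print(s['tool_rot'])
d=np.array([.655,.756])
pot=np.array([.5275,.0795])
for b in(.075,):
    q=pot-d*b; print(q); togo([*q,.16],goal(-.709,15))
E
```

```text
time_s: 1.4
position: [0.4518, -0.1973, 0.2508]
tool_rot: [-3.141, 0.0, -0.701]
contact_force: [-0.1, -0.3, -0.3]
grip_width: 0.0425
[-3.14069786e+00  2.83591620e-04 -7.01148482e-01]
[0.478375 0.0228  ]
offset [-4.868 -7.411  3.638] dr [14.95  0.08  0.45] len mm 239.6
```

```bash
python3 -m crank '{"jaw":[0.5,0.5,0.5,0.5,0.5,0.5,0.5,0.5],"offset":[[-1,-1.5,0.4],[-2,-3,1],[-3,-4.6,2],[-4,-6.2,3],[-4.87,-7.4,3.6],[-4.87,-7.4,3.6],[-4.87,-7.4,3.6],[-4.87,-7.4,3.6]],"dr":[[4,0,0],[8,0,0],[12,0,0],[15,0,0],[15,0,0],[15,0,0],[15,0,0],[15,0,0]]}'
cat > w.py <<'E'
from t import *
from m import ring,measure2,hullpot
def wview():
    s=read_state();d=dict(snapshot('wrist'))
    M=np.eye(4);M[:3,:3]=Ro.from_euler('xyz',s['tool_rot']).as_matrix();M[:3,3]=s['position']
    d['view']=np.linalg.inv(M@d['hand_eye']); return d
E
python3 - <<'E'
from w import *
d=wview();np.savez('w1.npz',**d);save('w1',d['frame'],1.5)
print(d['K'])
try: print(measure2(d,'w1fit'))
except Exception as e: print(e)
E
```

```text
time_s: 2.4
position: [0.4784, 0.0183, 0.1612]
tool_rot: [-2.88, -0.001, -0.708]
contact_force: [-0.2, 0.7, 0.5]
grip_width: 0.0427
[[321.80979714   0.         257.13733816]
 [  0.         321.80979714 192.50271442]
 [  0.           0.           1.        ]]
w1fit pot [0.5285 0.0782] 0.72 217 plat [0.5447 0.097 ] 0.42 204 vec mm [16.2 18.9] 24.9
(array([0.52852833, 0.07815552]), array([0.54470297, 0.09704305]))
```

View pics/w1.png

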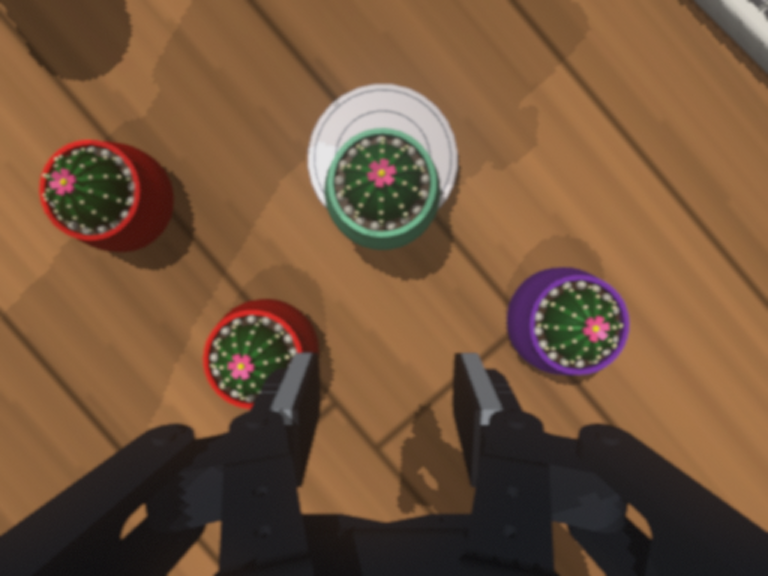

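The wrist view has the green pot at (382,188), straight ahead of the fingers. The red pot at (255,355) is near the left finger, so I'll check clearances and fingertip depth in the tool frame.

```bash
python3 - <<'E'
from w import *
d=dict(np.load('w1.npz'))
from h import cloud
P=cloud(d); s=read_state();R=Ro.from_euler('xyz',s['tool_rot']).as_matrix()
Tt=(P-s['position'])@R
f=d['range_z'];m=(f>0)&(f<.25)&(Tt[...,2]>-.1)&(Tt[...,2]<.02)&(np.abs(Tt[...,1])<.05)&(np.abs(Tt[...,0])<.08)&(np.mgrid[:384,:512][0]>230)
q=Tt[m]*1000
for sg in(-1,1):
    a=q[q[:,0]*sg>0]
    tip=a[a[:,2]>np.percentile(a[:,2],97)]
    print('tip z pct',np.percentile(a[:,2],[90,97,99.5]).round(1),'tip x',np.percentile(tip[:,0],[2,98]).round(1),'y',np.percentile(tip[:,1],[2,98]).round(1),'min y',np.percentile(a[:,1],[1,5]).round(1))
    for z0 in range(-90,10,10):
        b=a[(a[:,2]>z0)&(a[:,2]<z0+10)]
        if len(b)>3:print(z0,b[:,0].min().round(),b[:,0].max().round(),b[:,1].min().round())
f=d['frame'].astype(int);red=(f[...,0]>130)&(f[...,1]<60)&(f[...,2]<70)
n,l,st,ce=cv2.connectedComponentsWithStats(red.astype(np.uint8))
for i in range(1,n):
    if st[i,4]>150: print('red',ce[i].round(),st[i,4],P[l==i].mean(0).round(3),P[l==i].min(0).round(3),P[l==i].max(0).round(3))
pot=np.array([.5285,.0785]);dd=np.array([.65,.76]);
print(pot-dd*.06);togo([*(pot-dd*.062),.036],goal(-.709,15))
E
```

```text
tip z pct [-56.1 -42.1 -34.8] tip x [-31.6 -19.3] y [-10.5  10.8] min y [-16.4 -12.9]
-90 -55.0 -18.0 -14.0
-80 -51.0 -19.0 -14.0
-70 -33.0 -19.0 -11.0
-60 -33.0 -19.0 -11.0
-50 -33.0 -19.0 -11.0
-40 -31.0 -19.0 -11.0
tip z pct [-56.2 -42.4 -35.1] tip x [23.1 34.9] y [-10.7  10.7] min y [-16.4 -13. ]
-90 22.0 58.0 -13.0
-80 24.0 54.0 -14.0
-70 23.0 37.0 -11.0
-60 23.0 37.0 -11.0
-50 23.0 37.0 -11.0
-40 23.0 35.0 -11.0
red [ 66. 128.] 510 [0.397 0.188 0.051] [0.363 0.035 0.036] [0.495 0.223 0.345]
red [161. 229.] 497 [0.402 0.062 0.05 ] [0.371 0.029 0.032] [0.495 0.085 0.345]
[0.4895 0.0329]
offset [-0.041  0.667  5.003] dr [-0.   -0.03  0.06] len mm 126.2
```

```bash
python3 - <<'E'
from w import *
d=dict(np.load('w1.npz'));f=d['frame'][190:330,170:350]
z=d['range_z'][190:330,170:350]
g=cv2.applyColorMap(np.clip((z-.08)/.25*255,0,255).astype(np.uint8),cv2.COLORMAP_JET)[...,::-1]
save('tipcrop',np.hstack([f,g]),2.2)
print(np.round(d['range_z'][200:300:6,310],3))
K=d['K'];Rh=d['hand_eye']
for p in ([.0213,-.011,-.004],[.0213,-.011,-.019],[.0213,-.011,-.035],[.0213,.011,-.004]):
    c=np.linalg.inv(Rh)@np.r_[p,1];print(p,K[0,0]*c[0]/-c[2]+K[0,2],K[1,1]*-c[1]/-c[2]+K[1,2],-c[2])
E
```

```text
[0.344 0.344 0.345 0.345 0.347 0.345 0.148 0.141 0.135 0.13  0.132 0.131
 0.131 0.131 0.13  0.132 0.13 ]
[0.0213, -0.011, -0.004] 292.8393957037661 210.79285736179634 0.17786411672287533
[0.0213, -0.011, -0.019] 295.9835886215406 220.68219467110936 0.1634655803358293
[0.0213, -0.011, -0.035] 300.011224942117 233.35020047579542 0.1481071415229802
[0.0213, 0.011, -0.004] 291.6127546161592 247.10799522178058 0.18403147023922517
```

View pics/tipcrop.png

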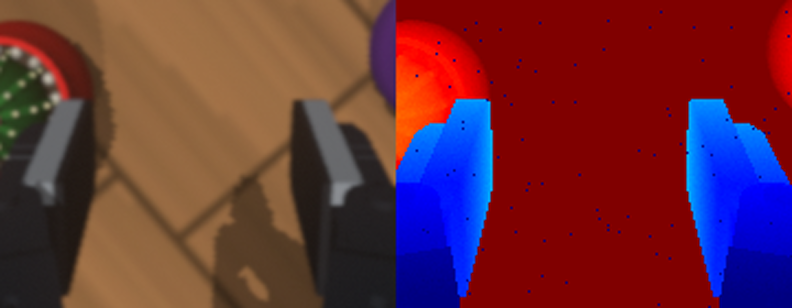

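```bash
python3 - <<'E'
from w import *
from m import proj
d=dict(np.load('w1.npz'));P=cloud(d)
print('desk z',P[150:220:10,[255,290,380]][...,2].round(4).tolist())
s=read_state();R=Ro.from_euler('xyz',s['tool_rot']).as_matrix()
o=[]
for n in('side','top'):
    d=snapshot(n);f=cv2.resize(d['frame'],None,fx=4,fy=4,interpolation=cv2.INTER_CUBIC)
    for z,c in((0,(255,0,0)),(-.019,(255,255,0)),(-.035,(0,255,255))):
        for x in(-.0213,.0213):
            X=s['position']+R@np.array([x,-.011,z]);u,v=proj(d,X[None])[0]*4+1.5
            cv2.circle(f,(int(u),int(v)),3,c,-1)
    u,v=(proj(d,s['position'][None])[0]*4).astype(int) if hasattr(s['position'],'shape') else (proj(d,np.array(s['position'])[None])[0]*4).astype(int)
    u=max(u,200);v=max(v,250)
    o.append(f[v-250:v+250,u-200:u+200])
save('tipside',np.hstack(o))
E
```

```text
desk z [[0.0719, 0.0028, -0.0], [0.0625, 0.0008, 0.0003], [0.0013, 0.0019, 0.0012], [0.001, 0.0016, 0.0354], [0.0016, 0.0003, 0.0489], [0.0009, -0.0, 0.0609], [0.0019, -0.0006, 0.0683]]
```

View pics/tipside.png

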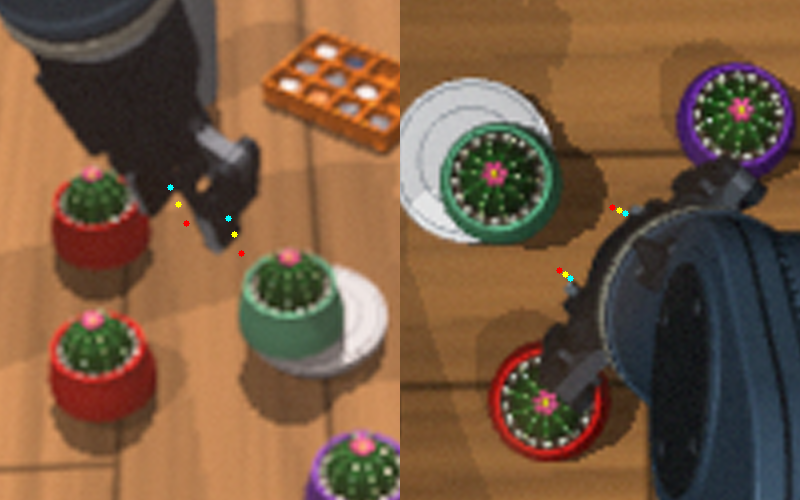

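```bash
python3 - <<'E'
from w import *
s=read_state();R=Ro.from_euler('xyz',s['tool_rot']).as_matrix()
for n in('side','top'):
    d=snapshot(n);P=cloud(d);Tt=(P-np.array(s['position']))@R*1000
    m=(np.abs(Tt[...,0])<45)&(np.abs(Tt[...,1])<25)&(Tt[...,2]>-70)&(Tt[...,2]<15)&(P[...,2]>.1)
    q=Tt[m];print(n,len(q))
    for sg in(-1,1):
        a=q[q[:,0]*sg>0]
        for z0 in range(-70,15,5):
            b=a[(a[:,2]>=z0)&(a[:,2]<z0+5)]
            if len(b):print(sg,z0,len(b),'x',b[:,0].min().round(),b[:,0].max().round(),'y',b[:,1].min().round(),b[:,1].max().round())
E
```

```text
side 165
-1 -70 16 x -29.0 -21.0 y -2.0 13.0
-1 -65 11 x -26.0 -21.0 y -1.0 12.0
-1 -60 11 x -27.0 -20.0 y -2.0 11.0
-1 -55 14 x -27.0 -20.0 y -4.0 12.0
-1 -50 9 x -26.0 -19.0 y -5.0 12.0
-1 -45 11 x -23.0 -20.0 y -5.0 12.0
-1 -40 13 x -27.0 -20.0 y -4.0 12.0
-1 -35 10 x -23.0 -19.0 y -7.0 12.0
-1 -30 4 x -22.0 -21.0 y -8.0 7.0
1 -70 3 x 31.0 34.0 y 8.0 13.0
1 -65 6 x 23.0 34.0 y 7.0 12.0
1 -60 8 x 26.0 35.0 y 7.0 11.0
1 -55 9 x 22.0 37.0 y 5.0 12.0
1 -50 10 x 21.0 36.0 y -2.0 12.0
1 -45 17 x 22.0 36.0 y -6.0 12.0
1 -40 10 x 24.0 35.0 y -4.0 12.0
1 -35 3 x 22.0 28.0 y 9.0 11.0
top 24
-1 -70 3 x -36.0 -22.0 y -11.0 -7.0
-1 -65 1 x -23.0 -23.0 y -11.0 -11.0
-1 -60 1 x -25.0 -25.0 y -11.0 -11.0
-1 -55 2 x -27.0 -24.0 y -11.0 -10.0
-1 -50 1 x -25.0 -25.0 y -11.0 -11.0
-1 -45 5 x -32.0 -22.0 y -11.0 -7.0
-1 -40 2 x -31.0 -26.0 y -11.0 -7.0
1 -65 1 x 26.0 26.0 y -11.0 -11.0
1 -55 3 x 25.0 28.0 y -11.0 -10.0
1 -50 2 x 21.0 24.0 y -11.0 -11.0
1 -45 3 x 23.0 32.0 y -11.0 -7.0
```

All three cameras put the fingertips about 33 mm behind the stated TCP at this opening, which disagrees with the description. I'll shut the fingers in the air and look again.

```bash
python3 -m crank '{"jaw":[0,0,0,0,0],"offset":[[0,0,0],[0,0,0],[0,0,0],[0,0,0],[0,0,0]],"dr":[[0,0,0],[0,0,0],[0,0,0],[0,0,0],[0,0,0]]}'
cat > fing.py <<'E'
from w import *
def fing():
    s=read_state();R=Ro.from_euler('xyz',s['tool_rot']).as_matrix()
    print(np.round(s['position'],4),s['grip_width'])
    for n in('wrist','side'):
        d=wview() if n=='wrist' else snapshot(n)
        P=cloud(d);Tt=(P-np.array(s['position']))@R*1000
        m=(d['range_z']>0)&(np.abs(Tt[...,0])<75)&(np.abs(Tt[...,1])<60)&(Tt[...,2]>-150)&(Tt[...,2]<25)&(P[...,2]>.105)
        q=Tt[m];print(n,len(q))
        for z0 in range(-150,15,10 if n=='wrist' else 10):
            b=q[(q[:,2]>=z0)&(q[:,2]<z0+10)]
            if len(b)>2:print(z0,len(b),'x',b[:,0].min().round(),b[:,0].max().round(),'y',b[:,1].min().round(),b[:,1].max().round(),'zmax',b[:,2].max().round(1))
        save('f_'+n,d['frame'],1.5)
E
python3 -c "
from fing import *
fing()"
```

```text
time_s: 3.28
position: [0.478, 0.0198, 0.1608]
tool_rot: [-2.88, 0.0, -0.706]
contact_force: [0.6, 0.0, -0.2]
grip_width: 0.0004
[0.478  0.0198 0.1608] 0.0003882343491039849
wrist 39999
-130 1126 x -17.0 20.0 y -20.0 -15.0 zmax -120.0
-120 9114 x -58.0 61.0 y -18.0 -4.0 zmax -110.0
-110 11378 x -57.0 60.0 y -18.0 6.0 zmax -100.0
-100 6334 x -47.0 52.0 y -17.0 10.0 zmax -90.0
-90 6910 x -40.0 43.0 y -14.0 11.0 zmax -80.0
-80 2592 x -32.0 37.0 y -14.0 13.0 zmax -70.0
-70 896 x -14.0 19.0 y -12.0 12.0 zmax -60.0
-60 763 x -12.0 15.0 y -11.0 -5.0 zmax -50.0
-50 623 x -12.0 15.0 y -11.0 -5.0 zmax -40.0
-40 263 x -12.0 15.0 y -11.0 -6.0 zmax -33.1
side 694
-150 47 x 22.0 41.0 y -8.0 12.0 zmax -140.2
-140 86 x 10.0 45.0 y -9.0 20.0 zmax -130.1
-130 101 x -15.0 61.0 y -9.0 21.0 zmax -120.0
-120 125 x -59.0 63.0 y -12.0 20.0 zmax -110.3
-110 53 x -47.0 56.0 y 5.0 18.0 zmax -100.2
-100 76 x -46.0 48.0 y -8.0 19.0 zmax -90.0
-90 56 x -40.0 41.0 y -11.0 14.0 zmax -80.0
-80 62 x -33.0 31.0 y -8.0 15.0 zmax -70.5
-70 15 x -14.0 14.0 y 7.0 13.0 zmax -60.5
-60 20 x -6.0 15.0 y 6.0 12.0 zmax -50.1
-50 33 x -13.0 14.0 y -4.0 12.0 zmax -40.0
-40 19 x -5.0 14.0 y -6.0 12.0 zmax -31.0
```

```bash
sleep 1
```

```text
(no output)
```

View pics/f_wrist.png

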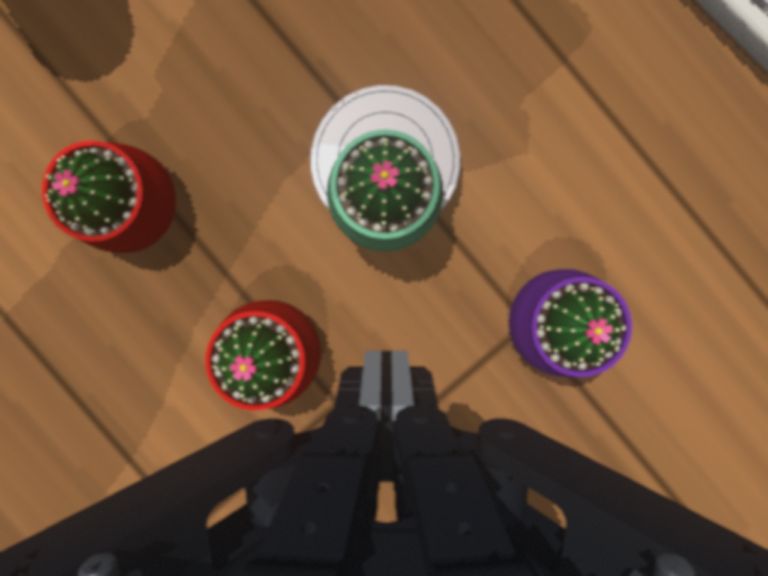

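The whole gripper sits about 33 mm behind the reported TCP: shut −33, half open −35, with the body shifted the same way. I'll use the seen fingertip as the reference and descend at a standoff over bare desk. The TCP stays at or above desk level there, so it is safe either way, and I'll check the height with the cameras.

```bash
python3 - <<'E'
from w import *
pot=np.array([.5285,.0785]);dd=np.array([.65,.76])
togo([*(pot-dd*.056),.045],goal(-.709,15))
togo([*(pot-dd*.056),.004],goal(-.709,15))
E
```

```text
offset [0.013 0.372 4.695] dr [-0.    0.05  0.17] len mm 117.7
offset [0.013 0.797 6.279] dr [-0.    0.05  0.17] len mm 158.2
```

```bash
python3 -m crank '{"jaw":[0.5,0.5,0.5,0.5,0.5,0.5,0.5,0.5],"offset":[[0,0.1,1],[0,0.2,2.2],[0,0.3,3.2],[0,0.37,4],[0,0.37,4.7],[0,0.37,4.7],[0,0.37,4.7],[0,0.37,4.7]],"dr":[[0,0,0],[0,0,0],[0,0,0],[0,0,0],[0,0,0],[0,0,0],[0,0,0],[0,0,0]]}'
python3 - <<'E'
from w import *
s=read_state();R=Ro.from_euler('xyz',s['tool_rot']).as_matrix()
d=snapshot('side');P=cloud(d);Tt=(P-np.array(s['position']))@R*1000
m=(np.abs(np.abs(Tt[...,0])-28)<9)&(np.abs(Tt[...,1])<13)&(Tt[...,2]>-75)&(Tt[...,2]<15)&(d['frame'].max(-1)<150)&(P[...,2]>.012)
print('lowest finger z',np.sort(P[m][:,2])[:8].round(4),np.sort(Tt[m][:,2])[-8:].round(1))
save('s2',d['frame'][100:260,130:340],3.6)
pot=np.array([.5285,.0785]);dd=np.array([.65,.76])
togo([*(pot-dd*.056),.004],goal(-.709,15))
E
```

```text
time_s: 4.38
position: [0.4923, 0.0359, 0.0456]
tool_rot: [-2.879, -0.001, -0.706]
contact_force: [0.2, 0.4, -0.7]
grip_width: 0.0429
lowest finger z [0.0693 0.0719 0.0736 0.0739 0.0748 0.0755 0.0759 0.0764] [-33.7 -33.6 -32.6 -32.2 -30.4 -30.2 -29.3 -26.5]
offset [-0.007  0.436  1.606] dr [-0.04 -0.02  0.16] len mm 41.6
```

View pics/s2.png

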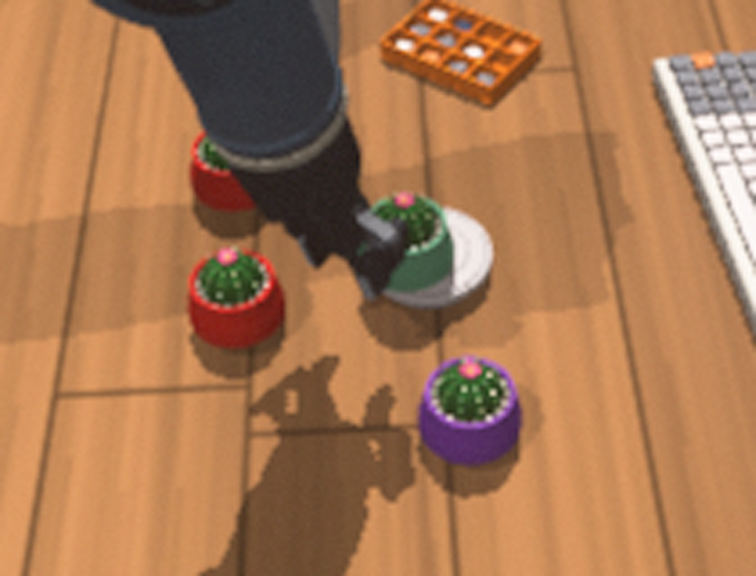

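The side view shows the tip at (375,295), still well above the desk and in front of the pot, as vision predicted. I'll go down to belly height.

```bash
python3 -m crank '{"jaw":[0.5,0.5,0.5,0.5,0.5,0.5],"offset":[[0,0.12,0.4],[0,0.24,0.8],[0,0.36,1.2],[0,0.43,1.58],[0,0.43,1.58],[0,0.43,1.58]],"dr":[[0,0,0],[0,0,0],[0,0,0],[0,0,0],[0,0,0],[0,0,0]]}'
python3 - <<'E'
from w import *
s=read_state();R=Ro.from_euler('xyz',s['tool_rot']).as_matrix()
d=snapshot('side');P=cloud(d);Tt=(P-np.array(s['position']))@R*1000
m=(np.abs(np.abs(Tt[...,0])-28)<9)&(np.abs(Tt[...,1])<13)&(Tt[...,2]>-75)&(Tt[...,2]<15)&(d['frame'].max(-1)<150)&(P[...,2]>.012)
print('lowest finger z',np.sort(P[m][:,2])[:8].round(4),np.sort(Tt[m][:,2])[-8:].round(1))
w=wview();a=cv2.resize(d['frame'][110:250,170:310],(400,400),interpolation=cv2.INTER_CUBIC)
b=cv2.resize(w['frame'][0:384,64:448],(400,400))
save('s3',np.hstack([a,b]))
measure2(w)
E
```

```text
time_s: 5.18
position: [0.4914, 0.0362, 0.0034]
tool_rot: [-2.88, 0.001, -0.706]
contact_force: [-0.5, -0.1, 0.4]
grip_width: 0.0427
lowest finger z [0.0282 0.0297 0.0322 0.033  0.0331 0.0338 0.0343 0.0351] [-33.3 -32.8 -32.6 -32.5 -32.3 -31.3 -28.2 -27.6]
None pot [0.5286 0.0781] 0.48 505 plat [0.5414 0.0934] 1.81 370 vec mm [12.8 15.4] 20.0
```

View pics/s3.png

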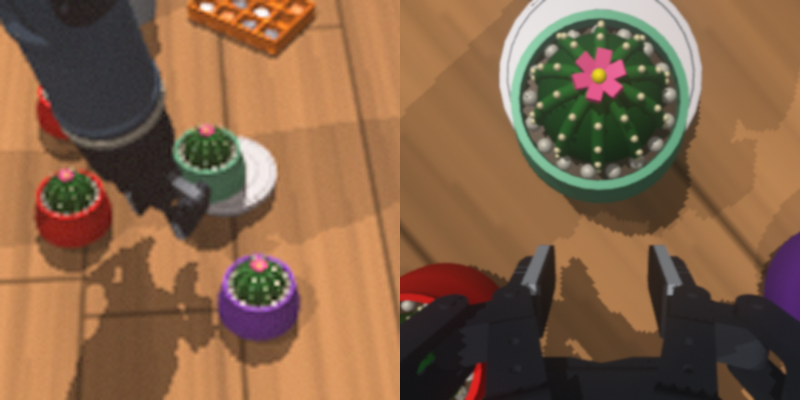

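Fingers now stand at belly height, with their lowest corner at about 30 mm and the platter top at 22 mm. They are centred on the pot, at column 602 against 600, with about 25 mm of free travel. I'll approach and then nudge slowly.

```bash
python3 -m crank '{"jaw":[0.5,0.5,0.5,0.5,0.5,0.5,0.5,0.5,0.5,0.5],"offset":[[0,-0.19,0.05],[0,-0.39,0.1],[0,-0.58,0.155],[0,-0.695,0.186],[0,-0.773,0.207],[0,-0.85,0.228],[0,-0.927,0.248],[0,-1.005,0.27],[0,-1.08,0.29],[0,-1.16,0.31]],"dr":[[0,0,0],[0,0,0],[0,0,0],[0,0,0],[0,0,0],[0,0,0],[0,0,0],[0,0,0],[0,0,0],[0,0,0]]}'
cat > look.py <<'E'
from mm import *; from w import *
import sys
tag=sys.argv[1]
w=wview(); ds={n:dict(snapshot(n)) for n in('top','side')}
for n,d in ds.items(): np.savez(tag+n+'.npz',**d)
for d in [w]+list(ds.values()):
    try: measure2(d)
    except Exception as e: print(e)
a=cv2.resize(ds['side']['frame'][110:250,170:310],(400,400),interpolation=cv2.INTER_CUBIC)
b=cv2.resize(w['frame'][0:384,64:448],(400,400))
save(tag,np.hstack([a,b]))
s=read_state();print(np.round(s['position'],4),np.round(s['contact_force'],2))
E
python3 look.py p1
```

```text
time_s: 6.52
position: [0.5112, 0.0588, 0.0039]
tool_rot: [-2.88, 0.0, -0.706]
contact_force: [-0.5, -1.6, -0.1]
grip_width: 0.0427
None pot [0.5313 0.08  ] 0.92 480 plat [0.5446 0.0969] 0.81 398 vec mm [13.3 16.9] 21.5
None pot [0.553  0.0688] 1.83 48 plat [0.5435 0.0973] 1.27 127 vec mm [-9.5 28.6] 30.1
None pot [0.5486 0.0659] 1.59 28 plat [0.5436 0.0991] 1.31 69 vec mm [-5.  33.1] 33.5
[0.5114 0.059  0.004 ] [-0.15 -0.67  1.64]
```

```bash
sleep 1
```

```text
(no output)
```

View pics/p1.png

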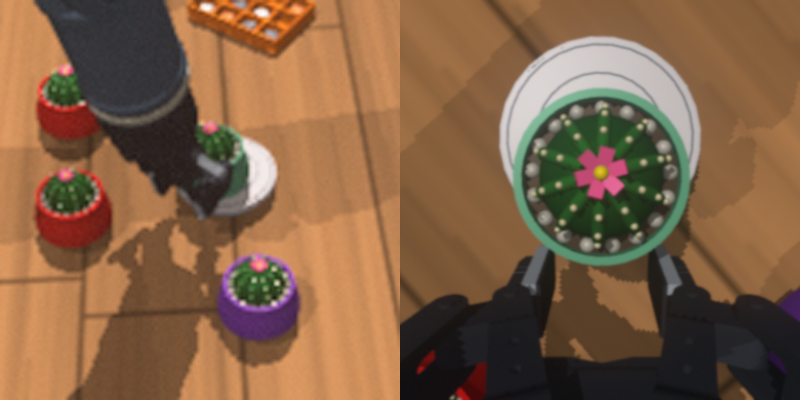

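Contact made: in the wrist view the pot (600,175) sits nestled between the tips with its axis on the platter's centre column (600). About 21 mm remains, so I'll push on slowly by 16 mm and look again.

```bash
python3 -m crank '{"jaw":[0.5,0.5,0.5,0.5,0.5,0.5,0.5,0.5,0.5,0.5],"offset":[[0,-0.06,0.015],[0,-0.13,0.033],[0,-0.19,0.05],[0,-0.26,0.068],[0,-0.32,0.085],[0,-0.39,0.103],[0,-0.45,0.12],[0,-0.52,0.138],[0,-0.58,0.155],[0,-0.62,0.165]],"dr":[[0,0,0],[0,0,0],[0,0,0],[0,0,0],[0,0,0],[0,0,0],[0,0,0],[0,0,0],[0,0,0],[0,0,0]]}'
sed -i 's/both(ds,tag/both(ds,tag/' mm.py; python3 look.py p2
```

```text
time_s: 7.92
position: [0.5218, 0.0712, 0.004]
tool_rot: [-2.88, 0.0, -0.706]
contact_force: [-0.8, -0.7, 0.2]
grip_width: 0.0425
None pot [0.5419 0.0924] 0.86 479 plat [0.5446 0.097 ] 0.98 593 vec mm [2.8 4.6] 5.3
None pot [0.5582 0.079 ] 1.77 49 plat [0.5435 0.0968] 1.36 140 vec mm [-14.7  17.8] 23.1
None pot [0.5376 0.0953] 1.42 26 plat [0.5469 0.1018] 1.25 79 vec mm [9.3 6.5] 11.4
[0.5218 0.0712 0.0041] [-0.3  -0.38 -0.28]
```

```bash
sleep 1
```

```text
(no output)
```

View pics/p2.png

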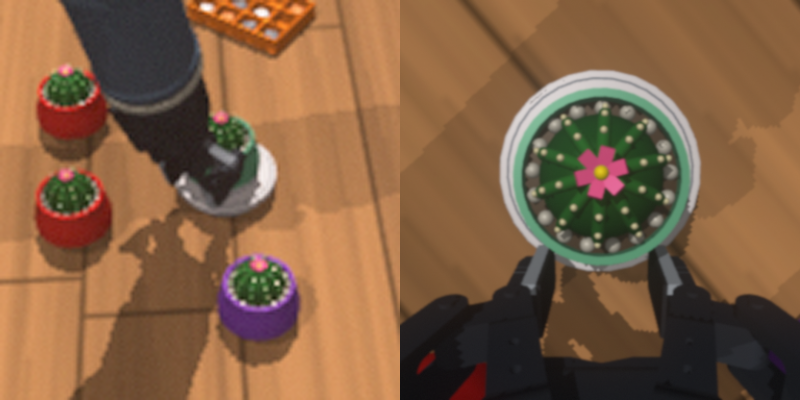

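```bash
python3 - <<'E'
from w import *; from m import *
w=wview();np.savez('w2.npz',**w)
g,p=measure2(w)
def draw(g,p,tag):
    b=cv2.resize(w['frame'],None,fx=3,fy=3,interpolation=cv2.INTER_CUBIC)
    for c,r,z,col in((g,.036,.046,(255,0,0)),(g,.0305,.072,(255,255,0)),(p,.05,.022,(0,0,255)),(p,.05,.014,(0,0,255)),(p,.046,.022,(255,0,255))):
        cv2.polylines(b,[np.round(proj(w,ring(c,r,z))*3+1).astype(int)],True,col,1)
    save(tag,b[150:750,420:1150])
draw(g,p,'ov2')
E
```

```text
None pot [0.5419 0.0925] 0.87 479 plat [0.5446 0.097 ] 0.98 593 vec mm [2.7 4.5] 5.3
```

View pics/ov2.png

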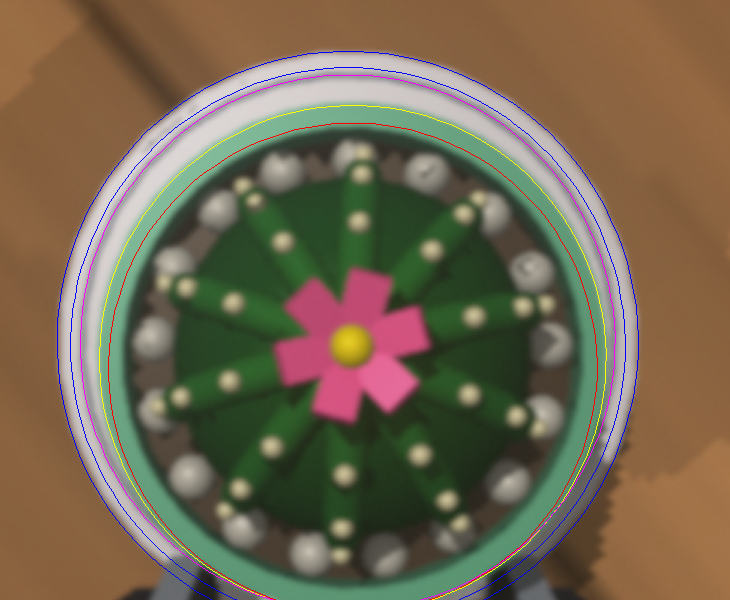

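The overlay fits the rim (yellow) and the platter edges well. About 5 mm remains, nearly along the push line, so I'll do that and then back off for an unobstructed check.

```bash
python3 -m crank '{"jaw":[0.5,0.5,0.5,0.5,0.5,0.5],"offset":[[0,-0.05,0.013],[0,-0.1,0.026],[0,-0.15,0.04],[0,-0.2,0.052],[0,-0.2,0.052],[0,-0.2,0.052]],"dr":[[0,0,0],[0,0,0],[0,0,0],[0,0,0],[0,0,0],[0,0,0]]}'
python3 - <<'E'
from w import *; from m import *
w=wview();measure2(w)
E
python3 -m crank '{"jaw":[0.5,0.5,0.5,0.5,0.5,0.5,0.5,0.5,0.5,0.5],"offset":[[0,0.1,-0.026],[0,0.3,-0.078],[0,0.7,-0.18],[0,1.2,-0.31],[0,1.6,-0.41],[0,1.4,-1.2],[0,1.1,-2.2],[0,0.9,-3.2],[0,0.9,-3.6],[0,0.9,-3.6]],"dr":[[0,0,0],[0,0,0],[0,0,0],[0,0,0],[0,0,0],[0,0,0],[0,0,0],[0,0,0],[0,0,0],[0,0,0]]}'
python3 - <<'E'
from w import *; from m import *
w=wview();np.savez('w3.npz',**w)
g,p=measure2(w)
b=cv2.resize(w['frame'],None,fx=3,fy=3,interpolation=cv2.INTER_CUBIC)
for c,r,z,col in((g,.036,.046,(255,0,0)),(g,.0305,.072,(255,255,0)),(p,.05,.022,(0,0,255)),(p,.05,.014,(0,0,255)),(p,.046,.022,(255,0,255))):
    cv2.polylines(b,[np.round(proj(w,ring(c,r,z))*3+1).astype(int)],True,col,1)
u,v=(proj(w,np.array([[*p,.03]]))[0]*3).astype(int);v=max(v,250)
save('ov3',b[v-250:v+250,u-300:u+300])
E
```

```text
time_s: 8.88
position: [0.5252, 0.0751, 0.0041]
tool_rot: [-2.88, -0.0, -0.706]
contact_force: [-0.5, -0.1, 0.3]
grip_width: 0.0429
None pot [0.5454 0.0964] 0.95 480 plat [0.5447 0.0971] 1.16 682 vec mm [-0.7  0.7] 1.0
time_s: 10.18
position: [0.4958, 0.0398, 0.0852]
tool_rot: [-2.88, -0.001, -0.707]
contact_force: [-0.3, 0.0, -0.6]
grip_width: 0.0429
None pot [0.5459 0.0971] 0.65 304 plat [0.5448 0.0971] 0.48 283 vec mm [-1. -0.] 1.0
```

View pics/ov3.png

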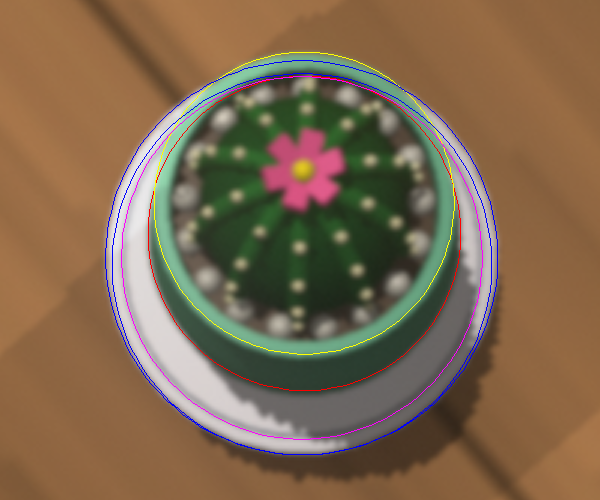

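The wrist view from a clear standpoint gives an error of about 1 mm, with the pot upright. I'll clear the arm away and cross-check with the fixed cameras.

```bash
python3 - <<'E'
from w import *
s=read_state();p=np.array(s['position']);R=goal(-.706,15)
togo(p+[-.01,-.02,.1],R);togo(p+[-.03,-.27,.13],R)
E
```

```text
offset [ 0.216 -0.195 -4.088] dr [ 0.03 -0.02 -0.06] len mm 102.5
offset [ 6.104  7.342 -7.346] dr [ 0.03 -0.02 -0.06] len mm 301.2
```

```bash
python3 -m crank '{"jaw":[0.5,0.5,0.5,0.5,0.5,0.5,0.5,0.5,0.5,0.5],"offset":[[0.1,-0.1,-2],[0.2,-0.2,-4],[1.2,1,-4.6],[2.4,2.6,-5.3],[3.6,4.2,-6],[4.8,5.8,-6.7],[6.1,7.3,-7.3],[6.1,7.3,-7.3],[6.1,7.3,-7.3],[6.1,7.3,-7.3]],"dr":[[0,0,0],[0,0,0],[0,0,0],[0,0,0],[0,0,0],[0,0,0],[0,0,0],[0,0,0],[0,0,0],[0,0,0]]}'
python3 - <<'E'
from mm import *
ds={n:dict(snapshot(n)) for n in('top','side')}
for n,d in ds.items(): np.savez('end'+n+'.npz',**d)
both(ds,'end',g0=(.545,.097))
measure(ds['top'])
d0=dict(np.load('top0.npz'))
save('endfull',np.hstack([cv2.resize(ds[n]['frame'],(400,300)) for n in ds]))
s=read_state();print(s['time_s'],s['contact_force'])
E
```

```text
time_s: 11.48
position: [0.4669, -0.2268, 0.2139]
tool_rot: [-2.88, 0.0, -0.704]
contact_force: [0.3, 0.3, -0.0]
grip_width: 0.0426
None pot [0.5551 0.0776] 1.84 49 plat [0.544  0.0988] 1.48 206 vec mm [-11.1  21.2] 23.9
None pot [0.5462 0.1005] 1.24 63 plat [0.5458 0.0991] 0.32 59 vec mm [-0.4 -1.4] 1.5
desk off 0.0005 plat [0.5435 0.0964] 60 0.00214 pot rim [0.5434 0.0973] 12 0.00087 free r [0.5445 0.0974 0.0296] vec [ 0.1 -0.8]
11.575 [-0.43364209 -0.20185141 -0.34878319]
```

```bash
sleep 1
```

```text
(no output)
```

View pics/end.png

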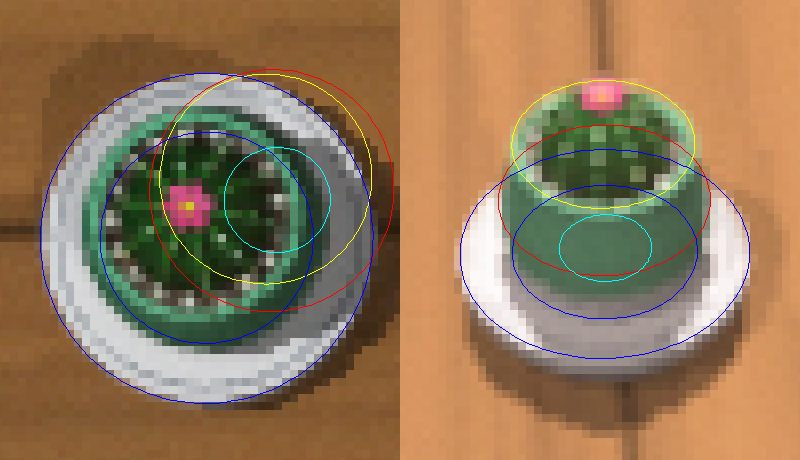

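View pics/endfull.png

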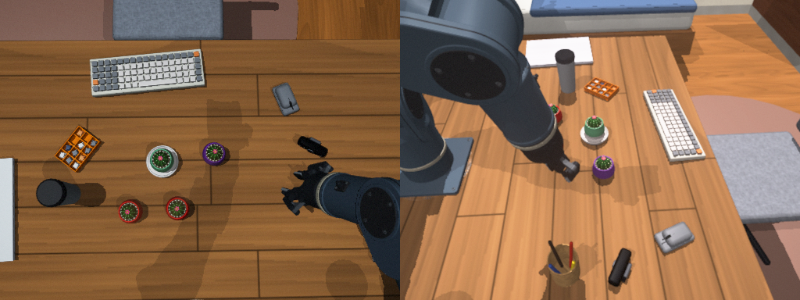

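```bash
python3 - <<'E'
from mm import *
d=dict(np.load('endtop.npz'));p=np.array([.5440,.0984])
b=cv2.resize(d['frame'],None,fx=10,fy=10,interpolation=cv2.INTER_CUBIC)
for c,r,z,col in((p,.036,.046,(255,0,0)),(p,.0305,.072,(255,255,0)),(p,.05,.022,(0,0,255))):
    cv2.polylines(b,[np.round(proj(d,ring(c,r,z))*10+4.5).astype(int)],True,col,1)
u,v=(proj(d,np.array([[*p,.03]]))[0]*10).astype(int);save('endtopov',b[v-250:v+250,u-250:u+250])
# bystander shift: image difference away from arm
a=cv2.cvtColor(dict(np.load('top0.npz'))['frame'],cv2.COLOR_RGB2GRAY);c=cv2.cvtColor(d['frame'],cv2.COLOR_RGB2GRAY)
for n,(x,y) in dict(red1=(166,270),red2=(227,267),purple=(274,197),tray=(100,190),tumbler=(66,247)).items():
    A=np.float32(a[y-22:y+22,x-22:x+22]);B=np.float32(c[y-22:y+22,x-22:x+22]);print(n,cv2.phaseCorrelate(A,B))
E
```

```text
red1 ((0.506377749134554, 0.5528041057027018), 0.9940853303744469)
red2 ((0.5005668232429095, 0.47640801863112614), 0.9743726240558389)
purple ((0.4971821264902907, 0.5747200035477462), 0.9515258883252556)
tray ((0.5707288941366606, 0.46836514590018297), 1.013898177323518)
tumbler ((0.5269656882527798, 0.4728778300095797), 0.9869832090683925)
```

View pics/endtopov.png

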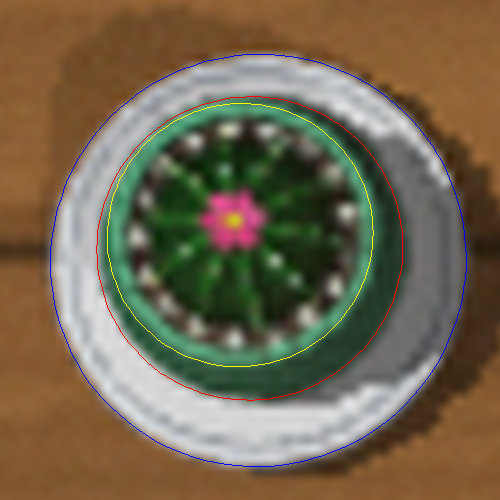

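In the top view, rings drawn for a perfectly centred pot match the rim and belly to about 1 mm. The neighbouring pots, tray and tumbler show the same uniform ~0.5 px reading, a correlation artefact rather than movement. I'm handing in.

```bash
python3 -c "
from cell import *
print(finish_job())"
```

```text
the job is handed in; nothing more can be done
None
```

The pot now stands upright and centred on the turntable to about 1 mm. I nudged it about 25 mm in slow pushes at belly height between two part-open fingertips, without pinching, lifting or touching the cactus. The arm then backed well clear, and the job was handed in at about 11.6 s.

**Last checks:**
- **Centring:** the pot's offset from the platter centre was 1.0 mm from the wrist camera, 0.8 mm from top depth and 1.5 mm from the side view. The side fit sat slightly off the image. A model of a centred pot laid over the top image matched to about 1 mm.
- **Other objects:** the two red pots, the purple pot, the tray and the tumbler had not moved in the before-and-after top images. I did not measure the webcam, pen cup and mouse, but the arm never went low near them.

**Checks that failed or disagreed:**
- **Top silhouette fit:** my automatic fit failed in the final top picture, reading 24 mm because of a bad mask, so I discarded it for the checks above.
- **Fingertip position:** the cameras showed the real fingertips about 33 mm behind the reported TCP, against the description. I set the working height from what the cameras showed.

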